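# Trigger check on the blue spray gun

## Task

The spray gun with the blue grip has a new trigger spring: check it by squeezing its trigger right in against the grip, holding it there for a second and letting it spring home. Leave the gun standing on its board where it is, without lifting it or pushing it away, and leave the gun with the red grip alone.

Things in the scene. Friction and masses are not known exactly. Their poses are not given: they have to be found in the camera images.
- blue_gun: spray gun with a blue grip, strapped on its side to a plywood board (160x110x15 mm), loose, 0.65 kg, can slide. Origin: middle of the board's underside, z up. Grip: bar along x, x -62 to +43, y -11 to +11, z 48 to 76 mm, block under it at x -61 to -43. Metal gun body along y at x 40 to 72, top z 79, brass nozzle to +y. Steel trigger on the grip's +y side, z 52 to 72 mm; nothing else beside them above the board
- blue_squeeze (a point): where to squeeze the blue gun, fixed to it at x -12, y +10, z +62 mm, same axes: fingers close along y, one behind the grip (its back is at y -21 mm from here), one outside the trigger (outer face y +30 mm from here when released, +12 squeezed; its free end, 18 mm towards -x, reaches +38). The board may slide some mm as the fingers centre it
- blue_trigger (a joint): trigger of the blue gun: lever 70 mm long, 8 thick, hinged at x +36, y +18 mm of the gun, free end to -x. Rad: 0 released, 0.35 fully squeezed (stop, parallel to the grip), growing anticlockwise from above. Spring at the squeezing point: 5 N to start, 10 N fully in; a grip of 15 to 25 N holds it in
- red_gun: the same gun and board with a red plastic grip, same sizes and axes; to be left alone

How it is judged:
On the way:
1. the blue gun's trigger is squeezed right in and held (value of joint blue_trigger above 0.3 rad), for 0.8 s.
At the end, for the whole second after the job is handed in: the blue gun's trigger, having been squeezed past 0.30 rad for 0.8 s, is back within 0.05 rad of released; the blue gun stands flat (within 3 degrees), at rest, within 30 mm of where it stood; the red gun is within 20 mm of where it stood (value of joint blue_trigger below 0.05 rad and distance of blue_gun from where it was at the start of the episode below 0.03 m and distance of red_gun from where it was at the start of the episode below 0.02 m and angle between blue_gun's own z axis and vertical below 0.05 rad and linear speed of blue_gun below 0.02 m/s); the robot touches nothing.
It fails at once if the red gun pressed by the fingers with more than 3 N (contact force between the fingers and red_gun above 3 N).
It fails at once if the red gun moved more than 20 mm (distance of red_gun from where it was at the start of the episode above 0.02 m).
It fails at once if the blue gun moved or lifted more than 30 mm (distance of blue_gun from where it was at the start of the episode above 0.03 m).
It fails at once if the blue gun tipped more than 20 degrees (angle between blue_gun's own z axis and vertical above 0.35 rad).
It also fails if it takes over 32 s, if anything falls off the work surface, if the arm or the gripper's body presses on something with over 40 N, if the wrist force passes 120 N, or if a joint passes its speed limit or range.

## Robot

A 6-joint arm with a two-finger parallel gripper is mounted at the origin on a cart in front of the work surface, level with it; the furniture and walls round the work are solid. World frame = base frame: x ahead of the robot, y to its left, z up, the work surface at z = 0. Lengths are in m, angles in rad, forces in N, time in s.
With the tool pointing down it reaches from about 0.4 to 0.825 m from the base axis. Payload 7 kg.
Tool frame: the origin (TCP) lies between the finger pads; the fingertips stand 8 mm ahead of it and the grasp point (between the pads) lies 11 mm behind it (arm.finger_overhang is the distance from the TCP to the fingertips, in m); z points along the fingers, y is the line along which they close (so a half turn about z gives the same grasp; the last joint's range is limited). The gripper opens to 88 mm and grips with 3 to 60 N. Pads are 19 mm wide; open, the fingers measure 130 mm over their backs; the gripper's body (78 mm by 193 mm) begins 47 mm behind the grasp point.
Start: joints at [1.55, 0.359, 0.012, 0, -1.224, -0.288], TCP at [0.205, 0.643, 0.209] pointing down, gripper open.
Joint ranges: [-3.07, 3.07], [-1.43, 2.12], [-1.02, 1.25], [-3.03, 1.67], [-3.05, -0], [-3.03, 3.03]. Speed limits (rad/s): [2.39, 2.39, 3.01, 3.14, 3.14, 3.14].

## Interface

Orientations are given as [roll, pitch, yaw] about the fixed x, y, z axes, in that order (R = Rz(yaw) Ry(pitch) Rx(roll)).
In Python, from station import arm gives the robot as it stands.
- The arm moves only by the tool move_arm, never from a script. Its argument "rows" is text: rows parted by semicolons, each of 7 numbers parted by spaces: the turn, a rotation vector about the tool's x, y, z in degrees, then the shift along the tool's x, y, z in m, then the finger opening in m, from 0 to 0.0876. A call has 1 to 8 rows; each row shifts and turns the commanded pose from where the row before left it, along the tool's axes as they then stand; what a row does not reach is not made up. A row lasts 1/8 s, in which the tool goes at most 62.5 mm and 10.7 degrees, less where a joint would pass 70% of its speed; a pose out of reach is approached as far as the arm can. A call is refused whole if a number of a shift passes 0.0625 or a number of a turn 10.7, either way. A call with a gripper value outside its range is refused whole. The fingers move at their own pace and stop on an object; "squeeze" is the grip in N (left out, the last holds). Time passes only in rows, so rows that do not move let the fingers close. It gives the time, the measured TCP pose, the force, the opening and the grip force at its end, in the units of the state.
- arm.get_state(): the state, without advancing time (a new reading comes with each control period).
- arm.grab_frame(name): name is "scene" or "top" or "wrist"; returns (picture, depth): 420x560x3 uint8, blue, green, red; 420x560 float32, m along the optical axis (not along the pixel's ray), 0 where there is no reading.
- arm.camera_model(name): a dict with "mtx" (3x3 intrinsics, pixels), "k1" (the pictures are not rectified: a ray, as slopes to the right and down, at radius r is drawn at 1 + k1 r^2 times it, then the intrinsics apply), "camera_from_world" (4x4, takes a point from world to camera coordinates); the wrist camera has in their place "mount" (4x4, takes a point from camera to tool coordinates, whose origin is the TCP and whose axes are the flange's). Camera axes: x right, y down, z forward; pixel columns grow to the right and rows downward; lengths in m; the calibration is good to about 2 mm. A picture is of the moment at which its call begins: read the wrist's pose just before it. camera_model takes no time and is no camera call.
- arm.job_done(): hands the job in; it is judged then, once.
The state is a dict: "t": time; "q": joint angles; "qd": joint speeds; "joint_efforts": joint torques, N m; "eef_pos": TCP position; "ee_rot": TCP orientation; "force": force on the tool from outside, world axes, zero at the start; "moment": the same for the moment, N m; "width": finger opening in m; "gripper_force": force on a finger pad.
Only numpy, scipy, OpenCV 4.12 (cv2) and the standard library are available. Lean on these libraries where they do the work, as an engineer would, in place of code of your own. Each camera call takes 0.05 s, during which the arm holds its last target. There are 200 camera calls.

## Working session

There is one attempt and no reset: what is moved stays moved. The work goes in short steps, Python scripts to look and compute and a tool call to move; the robot and the scene stay as the last step left them, time stands still between calls to the robot, and variables do not carry over. Pictures are saved under pics/ and viewed, at most 10 in all, crops included, and the job is handed in when it is done.

Besides the shell and the picture viewer there is one more tool, called after "Request:" as name(argument=value, ...), one argument or row to a line, values as JSON. move_arm: Moves the arm, as the interface text tells. Its arguments: {"type":"object","properties":{"rows":{"type":"string"},"squeeze":{"type":"number"}},"required":["rows"]}

```bash
mkdir -p pics; python3 - <<'E'
from station import arm
import cv2,numpy as np
s=arm.get_state(); print(s['t'],s['eef_pos'],s['ee_rot'],s['width'])
for n in("scene","top"):
    p,d=arm.grab_frame(n); cv2.imwrite(f'pics/{n}.png',p); np.savez(f'pics/{n}.npz',p=p,d=d); print(arm.camera_model(n))
print(arm.camera_model('wrist'))
E
```

```text
0.0 [0.20502708 0.64258228 0.20783424] [ 3.14000034e+00 -1.53496745e-04 -3.08927600e-01] 0.08750451007585888
{'mtx': array([[514.76420764,   0.        , 277.06756066],
       [  0.        , 514.76420764, 210.44813822],
       [  0.        ,   0.        ,   1.        ]]), 'k1': -0.1640595325154042, 'camera_from_world': array([[-0.83051527, -0.55695839, -0.00645958,  0.39523906],
       [-0.32986757,  0.50116455, -0.80001342,  0.26044016],
       [ 0.4488115 , -0.66229256, -0.59994733,  0.7409315 ],
       [ 0.        ,  0.        ,  0.        ,  1.        ]])}
{'mtx': array([[403.02820329,   0.        , 280.2056429 ],
       [  0.        , 403.02820329, 220.74093135],
       [  0.        ,   0.        ,   1.        ]]), 'k1': -0.045090777189632454, 'camera_from_world': array([[ 0.00580459, -0.99995498, -0.0075059 , -0.04059638],
       [-0.99262653, -0.00485292, -0.12111577,  0.53418843],
       [ 0.12107389,  0.00815358, -0.99261001,  0.86173753],
       [ 0.        ,  0.        ,  0.        ,  1.        ]])}
{'mtx': array([[356.07075298,   0.        , 276.39777516],
       [  0.        , 356.07075298, 211.14820609],
       [  0.        ,   0.        ,   1.        ]]), 'k1': -0.07249973631711426, 'mount': array([[-4.31158268e-04, -9.62130385e-01, -2.72589318e-01,
         7.26419699e-02],
       [ 9.99999844e-01, -5.11841479e-04,  2.24880560e-04,
         4.87220228e-04],
       [-3.55886940e-04, -2.72589179e-01,  9.62130455e-01,
        -1.74918902e-01],
       [ 0.00000000e+00,  0.00000000e+00,  0.00000000e+00,
         1.00000000e+00]])}
```

View pics/top.png

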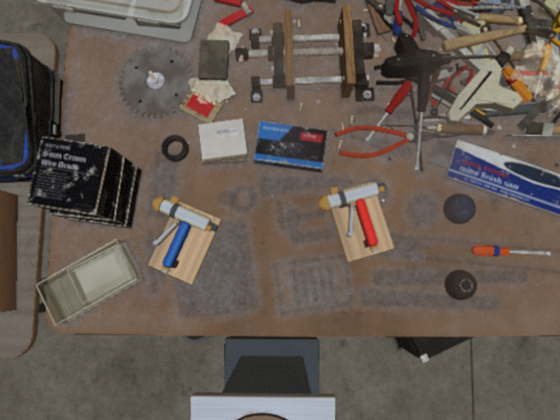

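View pics/scene.png

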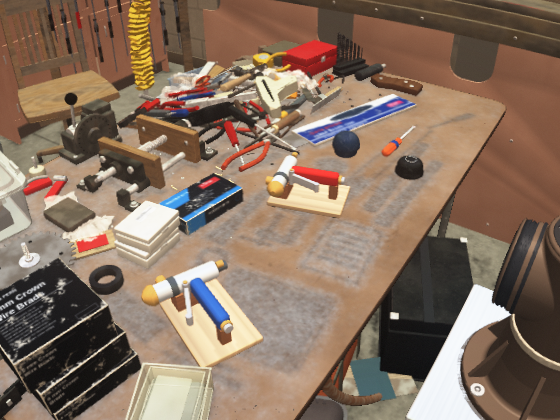

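The top view shows the blue gun at about (180,243), with its nozzle pointing up-left and the trigger on the left of the grip. The red gun is at about (362,225). In the scene view the blue gun is at (210,310). Next I'll measure the grip and board.

```bash
cat > h.py <<'E'
import cv2,numpy as np
from scipy.spatial.transform import Rotation as R
def cast(px,m,z,T=None):
    """pixels -> world points on plane z; T = world_from_camera"""
    T=np.linalg.inv(m['camera_from_world']) if T is None else T
    K=m['mtx']; d=(np.asarray(px,float)-K[:2,2])/[K[0,0],K[1,1]]
    u=d.copy()
    for _ in range(8): u=d/(1+m['k1']*(u**2).sum(1,keepdims=True))
    r=np.c_[u,np.ones(len(u))]@T[:3,:3].T; o=T[:3,3]
    return o+r*((z-o[2])/r[:,2])[:,None]
def blue(p): 
    h=cv2.cvtColor(p,cv2.COLOR_BGR2HSV); return cv2.inRange(h,(100,130,60),(125,255,255))
def wood(p):
    h=cv2.cvtColor(p,cv2.COLOR_BGR2HSV); return cv2.inRange(h,(10,60,150),(25,170,255))
def rect(P):
    c,s,a=cv2.minAreaRect((P[:,:2]*1000).astype(np.float32)); b=cv2.boxPoints((c,s,a)); 
    e=b[1]-b[0] if np.linalg.norm(b[1]-b[0])>np.linalg.norm(b[2]-b[1]) else b[2]-b[1]
    return np.round(c,1),np.round(s,1),np.degrees(np.arctan2(e[1],e[0]))
def biggest(m):
    cs,_=cv2.findContours(m,cv2.RETR_EXTERNAL,cv2.CHAIN_APPROX_NONE); return max(cs,key=cv2.contourArea)[:,0]
E
python3 - <<'E'
from h import *
from station import arm
m=arm.camera_model('top'); f=np.load('pics/top.npz'); p,d=f['p'],f['d']
roi=np.zeros(p.shape[:2],np.uint8); roi[195:290,145:225]=255
b=blue(p)&roi; w=wood(p)&roi
for n,k,z in(('grip',b,.076),('board',w,.015)):
    c=biggest(k); print(n,c.min(0),c.max(0),rect(cast(c,m,z)))
    print(np.round(cast(cv2.boxPoints(cv2.minAreaRect(c)),m,z),3).tolist())
yy,xx=np.nonzero(b); print('grip depth',np.median(d[yy,xx]))
E
```

```text
grip [163 222] [189 266] (array([478.4, 180.7]), array([ 21.6, 100. ]), np.float32(-22.255945))
[[0.436, 0.21, 0.076], [0.529, 0.172, 0.076], [0.52, 0.152, 0.076], [0.428, 0.19, 0.076]]
board [168 225] [214 283] (array([467. , 161.1]), array([ 59.1, 133.7]), np.float32(-22.892426))
[[0.417, 0.214, 0.015], [0.541, 0.163, 0.015], [0.517, 0.108, 0.015], [0.394, 0.16, 0.015]]
grip depth 0.84528476
```

```bash
python3 - <<'E'
from h import *
from station import arm
m=arm.camera_model('top'); d=np.load('pics/top.npz')['d']; K=m['mtx']
T=np.linalg.inv(m['camera_from_world'])
v,u=np.mgrid[0:420,0:560]; v,u,z=v.ravel(),u.ravel(),d.ravel()
x=cv2.undistortPoints(np.c_[u,v].astype(np.float32)[:,None],K,np.array([m['k1'],0,0,0]))[:,0]
P=(np.c_[x*z[:,None],z]@T[:3,:3].T+T[:3,3])[z>0]
for x0 in np.arange(.2,.8,.1):
    print(round(x0,1),[(round(y0,1),round(float(np.max(P[k,2],initial=-9)),2)) for y0 in np.arange(0,.7,.1) for k in [(abs(P[:,0]-x0-.05)<.05)&(abs(P[:,1]-y0-.05)<.05)]])
E
```

```text
0.2 [(np.float64(0.0), 0.01), (np.float64(0.1), 0.01), (np.float64(0.2), 0.01), (np.float64(0.3), 0.01), (np.float64(0.4), 0.01), (np.float64(0.5), 0.0), (np.float64(0.6), 0.0)]
0.3 [(np.float64(0.0), 0.01), (np.float64(0.1), 0.02), (np.float64(0.2), 0.06), (np.float64(0.3), 0.06), (np.float64(0.4), 0.06), (np.float64(0.5), 0.06), (np.float64(0.6), 0.0)]
0.4 [(np.float64(0.0), 0.01), (np.float64(0.1), 0.08), (np.float64(0.2), 0.08), (np.float64(0.3), 0.06), (np.float64(0.4), 0.06), (np.float64(0.5), 0.06), (np.float64(0.6), -9.0)]
0.5 [(np.float64(0.0), 0.07), (np.float64(0.1), 0.08), (np.float64(0.2), 0.08), (np.float64(0.3), 0.16), (np.float64(0.4), 0.16), (np.float64(0.5), 0.06), (np.float64(0.6), -9.0)]
0.6 [(np.float64(0.0), 0.08), (np.float64(0.1), 0.08), (np.float64(0.2), 0.09), (np.float64(0.3), 0.16), (np.float64(0.4), 0.16), (np.float64(0.5), 0.14), (np.float64(0.6), 0.05)]
0.7 [(np.float64(0.0), 0.08), (np.float64(0.1), 0.08), (np.float64(0.2), 0.02), (np.float64(0.3), 0.01), (np.float64(0.4), 0.16), (np.float64(0.5), 0.17), (np.float64(0.6), -9.0)]
0.8 [(np.float64(0.0), 0.09), (np.float64(0.1), 0.03), (np.float64(0.2), 0.05), (np.float64(0.3), 0.01), (np.float64(0.4), 0.17), (np.float64(0.5), 0.18), (np.float64(0.6), -9.0)]
```

Request:
move_arm(
  rows="0 0 4.6 0 0 -0.03 0.0876; 0 0 0 0.02 0.015 -0.02 0.0876; 0 0 0 0 0 0 0.0876",
  squeeze=20,
)

```text
t: 0.48
eef_pos: [0.2191, 0.6209, 0.2612]
ee_rot: [-3.138, 0.001, -0.389]
force: [0.6, 0.1, 0.5]
width: 0.0874
gripper_force: 0.0
```

Request:
move_arm(
  rows="0 0 0 0.05 0.037 0 0.0876; 0 0 0 0.05 0.037 0 0.0876; 0 0 0 0.05 0.037 0 0.0876; 0 0 0 0.05 0.037 0 0.0876; 0 0 0 0.05 0.037 0 0.0876; 0 0 0 0.05 0.037 0 0.0876; 0 0 0 0.05 0.037 0 0.0876; 0 0 0 0.05 0.037 0 0.0876",
)

```text
t: 1.48
eef_pos: [0.476, 0.1937, 0.2584]
ee_rot: [-3.142, 0.0, -0.388]
force: [1.6, -0.1, 0.4]
width: 0.0875
gripper_force: 0.0
```

Request:
move_arm(
  rows="0 0 0 0 0 0.02 0.0876; 0 0 0 0 0 0.02 0.0876; 0 0 0 0 0 0 0.0876",
)

```text
t: 1.85
eef_pos: [0.4746, 0.1946, 0.217]
ee_rot: [3.138, 0.002, -0.39]
force: [0.7, 0.6, 0.3]
width: 0.0879
gripper_force: 0.0
```

```bash
python3 - <<'E'
from h import *
from station import arm
s=arm.get_state(); p,d=arm.grab_frame('wrist'); cv2.imwrite('pics/w1.png',p)
m=arm.camera_model('wrist'); W=np.eye(4); W[:3,:3]=R.from_euler('xyz',s['ee_rot']).as_matrix(); W[:3,3]=s['eef_pos']; T=W@m['mount']
print(s['t'],s['eef_pos'],s['ee_rot'])
c=biggest(blue(p)); print(c.min(0),c.max(0),rect(cast(c,m,.076,T)))
for t,mm,dd in(('top',arm.camera_model('top'),np.load('pics/top.npz')['d']),('w',m,d)):
    TT=T if t=='w' else np.linalg.inv(mm['camera_from_world'])
    v,u=np.mgrid[0:420,0:560]; z=dd.ravel()
    x=cv2.undistortPoints(np.c_[u.ravel(),v.ravel()].astype(np.float32)[:,None],mm['mtx'],np.array([mm['k1'],0,0,0]))[:,0]
    P=(np.c_[x*z[:,None],z]@TT[:3,:3].T+TT[:3,3])[z>0]
    # in gun-ish axes about the squeeze point
    a=np.radians(-22.3); q=(P[:,:2]-[.481,.19])@np.array([[np.cos(a),-np.sin(a)],[np.sin(a),np.cos(a)]])
    k=(P[:,2]>.09)&(P[:,2]<.19)&(abs(q[:,0])<.1)&(abs(q[:,1])<.2)
    print(t,k.sum(),q[k].min(0,initial=9),q[k].max(0,initial=-9))
E
```

```text
1.85 [0.47463706 0.19461378 0.21697061] [ 3.13843894e+00  2.08077546e-03 -3.89640476e-01]
[274 125] [296 234] (array([481.1, 182.6]), array([ 19.6, 100. ]), np.float32(-22.452164))
top 2089 [-0.0205666   0.13519126] [0.09996178 0.19997887]
w 14626 [-0.01816073  0.14048911] [0.09998963 0.1999986 ]
```

View pics/w1.png

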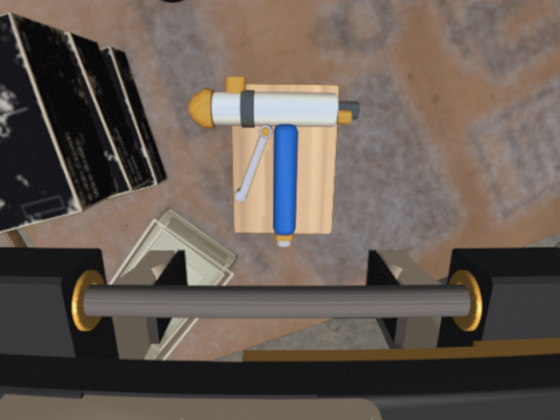

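The wrist view shows the grip at columns 274–296, with the trigger free end at (240,197). Yaw is -22.4° and the top view agrees to about 3 mm. The nearest tall box is 135 mm or more away, so I'll descend.

Request:
move_arm(
  rows="0 0 0 0.0095 -0.001 0.02 0.0876; 0 0 0 0 0 0.03 0.0876; 0 0 0 0 0 0.03 0.0876; 0 0 0 0 0 0.03 0.0876; 0 0 0 0 0 0 0.0876",
)

```text
t: 2.52
eef_pos: [0.484, 0.1928, 0.1077]
ee_rot: [3.139, 0.002, -0.388]
force: [0.0, -0.1, 0.4]
width: 0.088
gripper_force: 0.0
```

```bash
python3 - <<'E'
from h import *
from station import arm
s=arm.get_state(); p,d=arm.grab_frame('wrist'); cv2.imwrite('pics/w2.png',p)
m=arm.camera_model('wrist'); W=np.eye(4); W[:3,:3]=R.from_euler('xyz',s['ee_rot']).as_matrix(); W[:3,3]=s['eef_pos']; T=W@m['mount']
print(s['t'],s['eef_pos'],s['ee_rot'],s['force'])
c=biggest(blue(p)); print(c.min(0),c.max(0),rect(cast(c,m,.076,T)))
E
```

```text
2.525 [0.48397841 0.19283622 0.10774635] [ 3.13864618e+00  1.52166102e-03 -3.88421764e-01] [ 0.04458435 -0.14842857  0.41144414]
[276 148] [310 286] (array([487.4, 180.3]), array([19.9, 88.1]), np.float32(-23.001732))
```

View pics/w2.png

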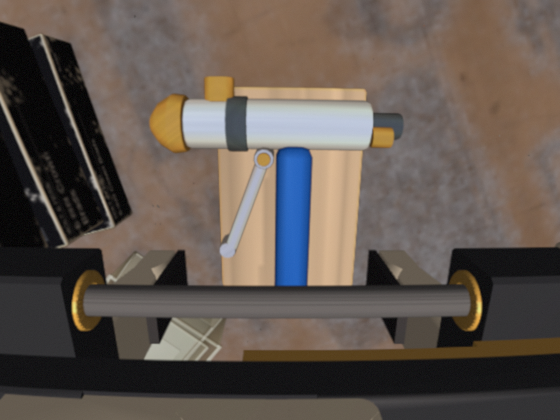

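The closer view, with the grip at columns 276–310 and the trigger end at (228,250), puts the squeeze point at about (0.485, 0.192). That is under the tool, so I'll descend and close.

Request:
move_arm(
  rows="0 0 0 0 0 0.02 0.0876; 0 0 0 0 0 0.02 0.0876; 0 0 0 0 0 0.0165 0.0876; 0 0 0 0 0 0 0.0876",
)

```text
t: 3.08
eef_pos: [0.4853, 0.1937, 0.0531]
ee_rot: [-3.141, -0.0, -0.389]
force: [0.0, -0.5, 0.7]
width: 0.0875
gripper_force: 0.0
```

Request:
move_arm(
  rows="0 0 0 0 0 0 0.07; 0 0 0 0 0 0 0.06; 0 0 0 0 0 0 0.052; 0 0 0 0 0 0 0.046; 0 0 0 0 0 0 0.04; 0 0 0 0 0 0 0.034; 0 0 0 0 0 0 0.028; 0 0 0 0 0 0 0.02",
  squeeze=20,
)

```text
t: 4.08
eef_pos: [0.4832, 0.1899, 0.0527]
ee_rot: [3.135, 0.001, -0.389]
force: [-4.2, -10.1, 14.0]
width: 0.0322
gripper_force: 19.9
```

Request:
move_arm(
  rows="0 0 0 0 0 0 0.02; 0 0 0 0 0 0 0.02",
)

```text
t: 4.32
eef_pos: [0.4832, 0.1899, 0.0527]
ee_rot: [3.135, 0.001, -0.389]
force: [-3.7, -10.6, 14.5]
width: 0.0322
gripper_force: 19.9
```

```bash
python3 - <<'E'
from h import *
from station import arm
s=arm.get_state(); print(s['t'],s['eef_pos'],s['force'],s['moment'],s['width'],s['gripper_force'])
p,d=arm.grab_frame('wrist'); q,d=arm.grab_frame('scene')
cv2.imwrite('pics/w3.png',np.vstack([p[:300],cv2.resize(q[200:400,60:340],(560,300))]))
E
```

```text
4.325 [0.48316031 0.18993094 0.0526601 ] [ -3.65796413 -10.56526228  14.52960654] [-3.93488209  1.56094782  0.25076002] 0.032248582365879644 19.897341281175613
```

View pics/w3.png

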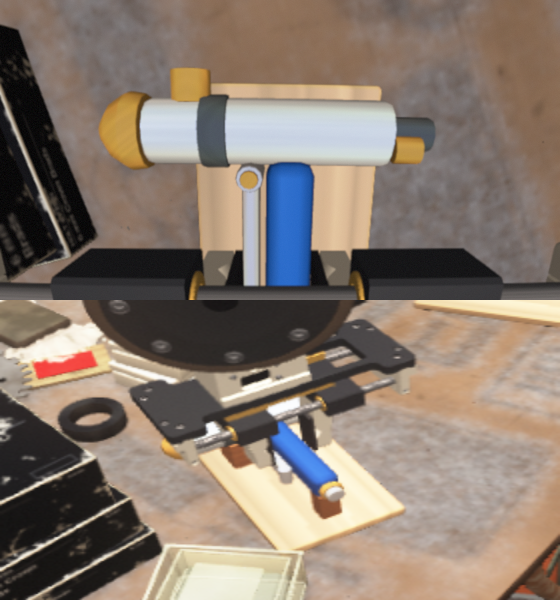

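The trigger lies parallel to the grip (trigger column 250, grip columns 268–313), and the board is flat. I'll hold it, ease off the side load, then open.

Request:
move_arm(
  rows="0 0 0 0 0.002 -0.001 0.02; 0 0 0 0 0.002 0 0.02; 0 0 0 0 0 0 0.02; 0 0 0 0 0 0 0.02; 0 0 0 0 0 0 0.02; 0 0 0 0 0 0 0.02; 0 0 0 0 0 0 0.02; 0 0 0 0 0 0 0.02",
)

```text
t: 5.42
eef_pos: [0.4834, 0.1895, 0.0532]
ee_rot: [3.141, 0.0, -0.389]
force: [-0.5, -0.4, -4.7]
width: 0.0321
gripper_force: 19.9
```

Request:
move_arm(
  rows="0 0 0 0 0 0 0.036; 0 0 0 0 -0.002 0 0.042; 0 0 0 0 -0.002 0 0.05; 0 0 0 0 -0.002 0 0.06; 0 0 0 0 -0.001 0 0.075; 0 0 0 0 0 0 0.0876; 0 0 0 0 0 0 0.0876; 0 0 0 0 0 0 0.0876",
)

```text
t: 6.42
eef_pos: [0.4861, 0.1961, 0.0534]
ee_rot: [-3.141, -0.0, -0.389]
force: [-1.5, -0.0, -0.2]
width: 0.0867
gripper_force: 0.0
```

Request:
move_arm(
  rows="0 0 0 0 0 -0.015 0.0876; 0 0 0 0 0 -0.02 0.0876; 0 0 0 0 0 -0.03 0.0876; 0 0 0 0 0 -0.04 0.0876; 0 0 0 0 0 -0.04 0.0876; 0 0 0 0 0 -0.02 0.0876; 0 0 0 0 0 0 0.0876; 0 0 0 0 0 0 0.0876",
)

```text
t: 7.42
eef_pos: [0.4856, 0.1958, 0.2181]
ee_rot: [3.141, 0.0, -0.389]
force: [-0.1, 0.3, -0.6]
width: 0.0876
gripper_force: 0.0
```

```bash
python3 - <<'E'
from h import *
from station import arm
s=arm.get_state(); p,d=arm.grab_frame('wrist'); cv2.imwrite('pics/w4.png',p)
m=arm.camera_model('wrist'); W=np.eye(4); W[:3,:3]=R.from_euler('xyz',s['ee_rot']).as_matrix(); W[:3,3]=s['eef_pos']; T=W@m['mount']
print(s['t'],s['eef_pos'],s['force'])
c=biggest(blue(p)); print(c.min(0),c.max(0),rect(cast(c,m,.076,T)))
E
```

```text
7.425 [0.48561863 0.1958081  0.21807973] [-0.13816949  0.25777821 -0.6281506 ]
[280 138] [306 245] (array([479. , 181.4]), array([ 19.6, 100.5]), np.float32(-18.35609))
```

View pics/w4.png

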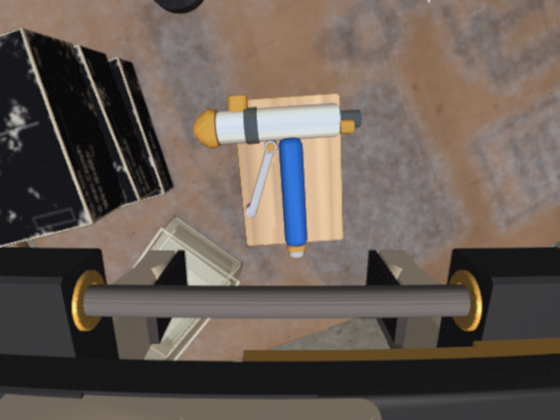

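The gun is in place, about 3 mm away and turned 4°. The trigger, from (270,147) to (250,211), is about 21° off the grip again, as at the start, so it is released.

```bash
python3 -c "
from station import arm
print(arm.job_done())"
```

```text
the job is handed in; nothing more can be done
None
```

I squeezed the blue gun's trigger fully in, held it for about 1.3 s and let it spring back; the gun is flat on its board, moved about 3 mm and turned about 4°, I kept clear of the red gun, and the job is handed in with no verdict returned.

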